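# Lay the trivet in the serving board, then stand the mug on it

### The job

Take the round blue trivet from the sloping draining rack and lay it flat in the round well of the wooden serving board, letting go of it. Then take the dark green, nearly black mug that stands on the table beside the board and stand it upright on the centre of the trivet. Set both down gently, never tip the mug over, and leave the mixing bowl, timer and lemon where they are.

Things in the scene. Friction and masses are not known exactly. Their poses are not given: they have to be found in the camera images.
- rack: Pale wooden draining rack, fixed, 135 x 150 x 115 mm (x, y, z). Origin: centre of its underside, on the table. Its slatted surface slopes 32 degrees from level, rising along its +x (away from the robot at yaw 0); the surface passes 70 mm above the origin. A stop lip across its low end rises 12 mm above the surface. The slope is 150 mm wide (y), with nothing rising above it at the sides.
- trivet_center (a point): Centre (half-way through the thickness) of the round blue ceramic trivet, a solid disc 116 mm in diameter and 24 mm thick, about 0.22 kg. Its z is the disc's axis. Two finger notches, opposite one another in its rim at +y and -y, are each 52 mm wide (along x) and leave a waist of 64 mm along y between their flat bottoms, to grip across. It starts lying flat on the rack's slope against the lip, so its z is tilted 32 degrees, its x pointing up the slope and its y level.
- well (a point): Centre of the floor of the round well in the fixed brown wooden serving board: 122 mm in diameter, 8 mm deep, rim chamfered 2 mm, z up. The floor lies 7 mm above the table, the board's top 15 mm. The board is 180 x 190 mm (x, y) about the well with a short 50 mm wide handle on its -x side. A seated trivet stands 16 mm proud of the board's top.
- mug_center (a point): Centre of the dark green, nearly black open mug, on its axis, 40 mm above its foot, z up. It starts upright on the table, left or right of the board (rack on the other side). 80 mm high, 84 mm across at the rim, 72 mm at the foot; wall about 8 mm thick, its middle 38 mm from the axis; inner floor 4 mm up; 0.14 kg. Loop handle along its -y to 68 mm from the axis, 12 mm wide.
- mixing_bowl: Grey steel mixing bowl, 190 mm wide, 86 mm high, loose, behind the work; origin at the centre of its underside. To be left alone.
- timer: Red and white round kitchen timer, 70 mm wide, 60 mm high, loose; origin at the centre of its underside. To be left alone.
- lemon: Yellow lemon, 71 x 53 x 51 mm, loose; origin at its underside. To be left alone.
There are look-alikes about, which are no part of the job. Several things look just like the part that bears mug_center: the one meant starts farthest to the robot's right. Leave any red look-alike of the part that bears trivet_center alone.

How it is judged:
By the outcome, as a careful person would: the job done as asked, in the order asked, and still so for the second after the job is handed in, with the robot touching nothing.
It also fails if it takes over 58 s, if anything falls off the work surface, if the arm or the gripper's body presses on something with over 40 N, if the wrist force passes 120 N, or if a joint passes its speed limit or range.

### The arm

A 7-joint arm with a two-finger parallel gripper is mounted at the origin on a cart in front of the work surface, level with it; the furniture and walls round the work are solid. World frame = base frame: x ahead of the robot, y to its left, z up, the work surface at z = 0. Lengths are in m, angles in degrees, forces in N, time in s.
With the tool pointing down it reaches from about 0.35 to 0.9 m from the base axis. Payload 19.9 kg.
Tool frame: the origin (TCP) lies midway between the tips of the shut fingers; the grasp point (between the pads) lies 19 mm behind it (pinch_z is the distance from the TCP to the grasp point, in m); x points along the fingers, y is the direction in which the jaws open and shut, and the axes are right-handed (so a half turn about x gives the same grasp; the last joint's range is limited). The gripper opens to 94 mm and grips with 3 to 60 N. Pads are 16 mm wide; open, the fingers measure 119 mm over their backs; the gripper's body (75 mm by 177 mm) begins 78 mm behind the grasp point.
Start: joints at [-79.67, 23.915, -0.59, 92.452, 0.269, 63.638, -3.037], TCP at [0.137, 0.61, 0.205] pointing down, gripper open.
Joint ranges: [-161.28, 161.28], [-22.2, 115.67], [-73.04, 71.86], [3.21, 147.25], [-68.34, 248.33], [10.77, 114.83], [-161.83, 161.83]. Speed limits (degrees/s): [108.29, 108.29, 136.94, 136.94, 172.46, 172.46, 172.46].

### API

Orientations are given as a 3x3 rotation matrix whose columns are the frame's x, y, z axes.
In Python, from cell import get_obs, grab_frame, camera_info, job_done, pinch_z gives the robot as it stands.
- The arm moves only by the tool carry_out, never from a script. Its argument "deltas" is a list that holds one entry, the list of rows, each a list of 4 numbers: the shift along the world's x, y, z in mm, then the turn about the world's z in rad. In form: [[[x, y, z, spin], ...]]. A call has 1 to 8 rows; each row is the pose to reach, as a shift and turn from the pose commanded when the call began; what a row does not reach only later rows make up. A row lasts 1/8 s, in which the tool goes at most 62.5 mm and 10.7 degrees, less where a joint would pass 70% of its speed; a pose out of reach is approached as far as the arm can. A call with a gripper value outside its range is refused whole. "claw" is the closure in counts, from 0 (fully open) to 255 (shut), set as the call begins (left out, the last holds). The fingers move at their own pace and stop on an object; the grip force is fixed at half the most. Time passes only in rows, so rows that repeat a pose let the fingers close. It gives the time, the measured TCP pose, the force and the opening at its end, in the units of the state.
- get_obs(): the state, without advancing time (a new reading comes with each control period).
- grab_frame(name): name is "scene" or "top"; returns the picture (384x512x3 uint8, red, green, blue); there is no depth.
- camera_info(name): a dict with "intrinsics" (3x3 intrinsics, pixels), "k1" (the pictures are not rectified: a ray, as slopes to the right and down, at radius r is drawn at 1 + k1 r^2 times it, then the intrinsics apply), "R" (3x3) and "t" (3): a world point X has camera coordinates R X + t. Camera axes: x right, y down, z forward; pixel columns grow to the right and rows downward; lengths in m; the calibration is good to about 2 mm. A picture is of the moment at which its call begins. camera_info takes no time and is no camera call.
- job_done(): hands the job in, once; it reports no verdict.
The state is a dict: "t": time; "joint_pos": joint angles; "qvel": joint speeds; "tau": joint torques, N m; "tcp_pos": TCP position; "eef_rot": TCP orientation; "wrist_force": force on the tool from outside, world axes, zero at the start; "torque": the same for the moment, N m; "finger_gap": finger opening in m.
Only numpy, scipy, OpenCV 4.12 (cv2) and the standard library are available. Lean on these libraries where they do the work, as an engineer would, in place of code of your own. Each camera call takes 0.05 s, during which the arm holds its last target.

## Working session

There is one attempt and no reset: what is moved stays moved. The work goes in short steps, Python scripts to look and compute and a tool call to move; the robot and the scene stay as the last step left them, time stands still between calls to the robot, and variables do not carry over. Pictures are saved under pics/ and viewed, and the job is handed in when it is done.

Besides the shell and the picture viewer there is one more tool, called after "Request:" as name(argument=value, ...), one argument or row to a line, values as JSON. carry_out: Moves the arm, as the interface text tells. Its arguments: {"type":"object","properties":{"deltas":{"type":"array"},"claw":{"type":"number"}},"required":["deltas"]}

```bash
ls; mkdir -p pics; python3 - <<'E'
from cell import *
import cv2,numpy as np
np.set_printoptions(precision=4,suppress=True)
o=get_obs()
for k,v in o.items(): print(k,np.array(v))
print(pinch_z)
for n in("scene","top"):
    f=grab_frame(n); cv2.imwrite(f"pics/{n}0.png",f[:,:,::-1])
    c=camera_info(n); print(n,{k:np.array(v) for k,v in c.items()})
E
```

```text
pics
t 0.0
joint_pos [-79.6697  23.9488  -0.5913  92.4844   0.2705  63.6379  -3.0371]
qvel [-0.03    0.0964 -0.0649 -0.0478  0.0984  0.0735 -0.0561]
tau [  0.0001 -85.1255   0.639  -42.5963  -0.0487   0.019    0.0001]
tcp_pos [0.1374 0.6093 0.2048]
eef_rot [[-0.0002  0.22    0.9755]
 [-0.0012  0.9755 -0.22  ]
 [-1.     -0.0012  0.0001]]
wrist_force [ 0.3035 -0.5085 -0.3832]
torque [-0.0223  0.014  -0.0522]
finger_gap 0.09401828780239338
0.0188
scene {'intrinsics': array([[367.178 ,   0.    , 258.8655],
       [  0.    , 367.178 , 196.18  ],
       [  0.    ,   0.    ,   1.    ]]), 'k1': array(-0.0133), 'R': array([[ 0.7497, -0.6618, -0.0088],
       [-0.2939, -0.3209, -0.9004],
       [ 0.593 ,  0.6775, -0.4351]]), 't': array([-0.4771,  0.2632,  1.0681])}
top {'intrinsics': array([[383.2076,   0.    , 257.0042],
       [  0.    , 383.2076, 194.2288],
       [  0.    ,   0.    ,   1.    ]]), 'k1': array(-0.1127), 'R': array([[-0.0121, -0.9999,  0.0014],
       [-0.994 ,  0.0118, -0.1089],
       [ 0.1088, -0.0027, -0.9941]]), 't': array([-0.0509,  0.622 ,  1.1247])}
```

View pics/scene0.png

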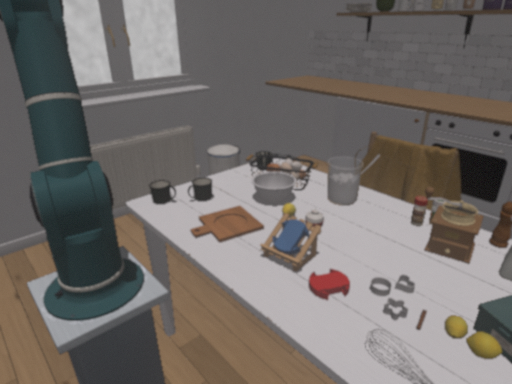

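View pics/top0.png

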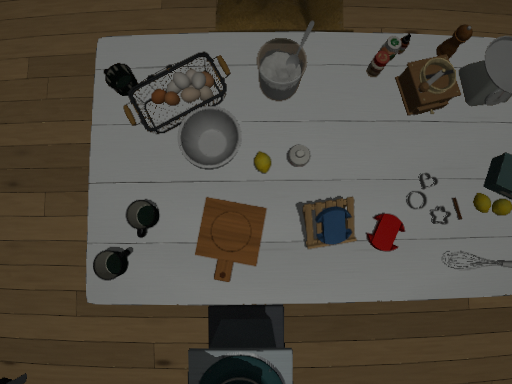

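```bash
python3 - <<'E'
import cv2,numpy as np
t=cv2.imread("pics/top0.png"); s=cv2.imread("pics/scene0.png")
def g(i): return np.clip((i/255.)**0.5*255,0,255).astype(np.uint8)
cv2.imwrite("pics/t_l.png",g(cv2.resize(t[40:290,85:285],None,fx=3,fy=3,interpolation=2))[:600,:])
cv2.imwrite("pics/t_l2.png",g(cv2.resize(t[170:290,80:275],None,fx=4,fy=4,interpolation=2)))
cv2.imwrite("pics/t_r.png",g(cv2.resize(t[180:265,285:415],None,fx=6,fy=6,interpolation=2)))
cv2.imwrite("pics/s_l.png",g(cv2.resize(s[140:280,140:340],None,fx=4,fy=4,interpolation=2)))
E
```

```text
(no output)
```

View pics/t_l2.png

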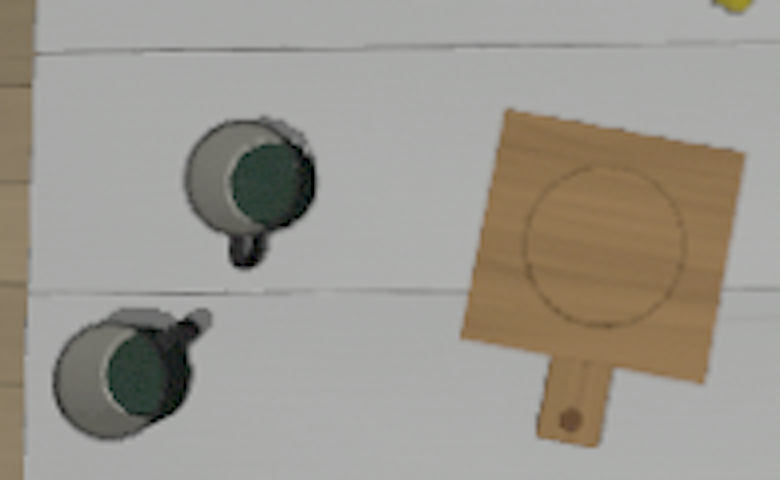

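View pics/t_r.png

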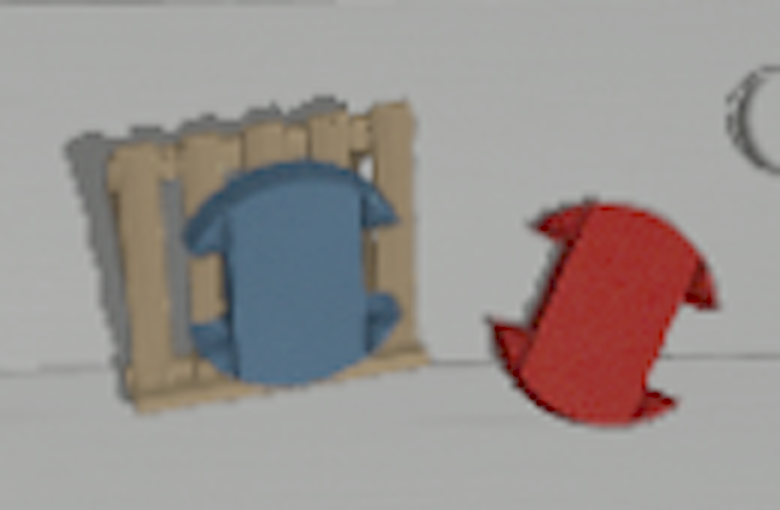

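View pics/s_l.png

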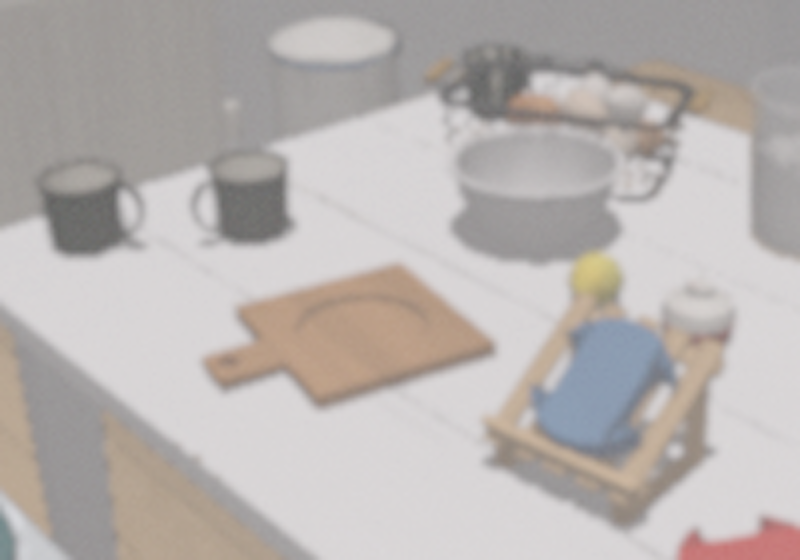

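View pics/t_l.png

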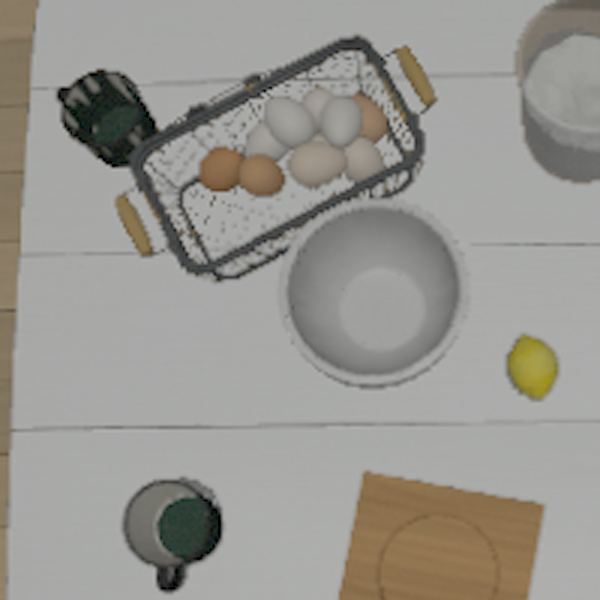

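```bash
python3 - <<'E'
import cv2,numpy as np
t=cv2.imread("pics/top0.png"); s=cv2.imread("pics/scene0.png")
def g(i): return np.clip((i/255.)**0.5*255,0,255).astype(np.uint8)
cv2.imwrite("pics/s_tr.png",g(cv2.resize(s[205:275,255:330],None,fx=8,fy=8,interpolation=2)))
cv2.imwrite("pics/s_mug.png",g(cv2.resize(s[165:215,140:225],None,fx=9,fy=9,interpolation=2)))
for n,im,r in(("top",t,(200,245,310,355)),("scene",s,(210,262,265,322))):
    h=cv2.cvtColor(im,cv2.COLOR_BGR2HSV)
    m=((h[...,0]>95)&(h[...,0]<125)&(h[...,1]>80)).astype(np.uint8)
    k=np.zeros_like(m);k[r[0]:r[1],r[2]:r[3]]=1;m*=k
    v=h[...,2][m>0]; print(n,m.sum(),cv2.moments(m,True)['m10']/m.sum(),cv2.moments(m,True)['m01']/m.sum(),np.histogram(v,bins=12))
E
```

```text
top 947 333.21752903907077 225.04118268215416 (array([  8,  13,  19,  52,  64,  41,  46,  27,  18,  27, 547,  85]), array([22.        , 26.33333333, 30.66666667, 35.        , 39.33333333,
       43.66666667, 48.        , 52.33333333, 56.66666667, 61.        ,
       65.33333333, 69.66666667, 74.        ]))
scene 537 289.4245810055866 235.3370577281192 (array([  1,   1,   5,  13,   8,  11,  13,  12,  14,  46, 301, 112]), array([ 91.        ,  94.08333333,  97.16666667, 100.25      ,
       103.33333333, 106.41666667, 109.5       , 112.58333333,
       115.66666667, 118.75      , 121.83333333, 124.91666667,
       128.        ]))
```

View pics/s_tr.png

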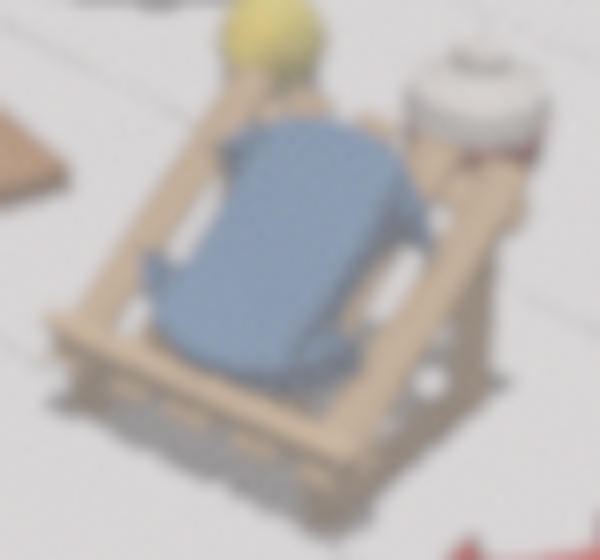

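View pics/s_mug.png

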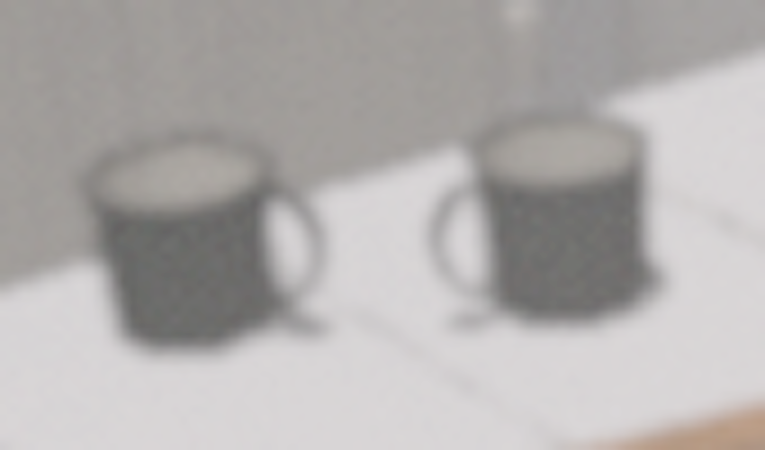

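```bash
cat > h.py <<'E'
import numpy as np,cv2
from cell import camera_info
C={n:camera_info(n) for n in("scene","top")}
def ray(n,p):
    c=C[n];K=np.array(c["intrinsics"]);d=(np.atleast_2d(p)-[K[0,2],K[1,2]])/[K[0,0],K[1,1]]
    u=d.copy()
    for _ in range(20): u=d/(1+c["k1"]*(u**2).sum(1,keepdims=True))
    R=np.array(c["R"]);o=-R.T@np.array(c["t"])
    v=np.c_[u,np.ones(len(u))]@R
    return o,v/np.linalg.norm(v,axis=1,keepdims=True)
def onplane(n,p,pt,nrm=(0,0,1)):
    o,v=ray(n,p);s=((np.array(pt)-o)@np.array(nrm))/(v@np.array(nrm));return o+s[:,None]*v
def tri(pt,ps):
    A=0;b=0;L=[]
    for n,p in(("top",pt),("scene",ps)):
        o,v=ray(n,p);M=np.eye(3)-np.outer(v[0],v[0]);A=A+M;b=b+M@o;L.append((M,o))
    x=np.linalg.solve(A,b);return x,[np.linalg.norm(M@(x-o)) for M,o in L]
def proj(n,X):
    c=C[n];K=np.array(c["intrinsics"]);q=np.atleast_2d(X)@np.array(c["R"]).T+c["t"];u=q[:,:2]/q[:,2:]
    u=u*(1+c["k1"]*(u**2).sum(1,keepdims=True));return u*[K[0,0],K[1,1]]+[K[0,2],K[1,2]]
E
python3 - <<'E'
from h import *
np.set_printoptions(precision=4,suppress=True)
t=cv2.imread("pics/top0.png"); s=cv2.imread("pics/scene0.png")
cen={};E={}
for n,im,r,th in(("top",t,(200,248,310,356),63),("scene",s,(210,262,265,322),117)):
    h=cv2.cvtColor(im,cv2.COLOR_BGR2HSV)
    m=((h[...,0]>95)&(h[...,0]<125)&(h[...,1]>80)&(h[...,2]>th)).astype(np.uint8)
    k=np.zeros_like(m);k[r[0]:r[1],r[2]:r[3]]=1;m*=k
    m=cv2.morphologyEx(m,cv2.MORPH_OPEN,np.ones((3,3)))
    _,lab,st,cc=cv2.connectedComponentsWithStats(m);i=1+st[1:,4].argmax();cen[n]=cc[i];print(n,st[i],cc[i]);E[n]=(lab==i)
    cv2.imwrite(f"pics/m_{n}.png",cv2.resize((lab==i)[r[0]:r[1],r[2]:r[3]].astype(np.uint8)*255,None,fx=8,fy=8))
x,e=tri(cen["top"],cen["scene"]);print("top face centre",x,e)
# yaw by strip edges on plane
psi=0
for it in range(6):
    T=np.radians(32);nr=np.array([-np.sin(T)*np.cos(psi),-np.sin(T)*np.sin(psi),np.cos(T)])
    ex=np.array([np.cos(T)*np.cos(psi),np.cos(T)*np.sin(psi),np.sin(T)]);ey=np.cross(nr,ex)
    out=[]
    for n in E:
        ys,xs=np.nonzero(E[n]);P=onplane(n,np.c_[xs,ys],x,nr)-x
        a=np.c_[P@ex,P@ey];w,V=np.linalg.eigh(np.cov(a.T));v=V[:,1]*np.sign(V[0,1]);out.append((np.degrees(np.arctan2(v[1],v[0])),np.ptp(a@V[:,1]),np.ptp(a@V[:,0]),a.mean(0)))
    print(np.degrees(psi),out)
    psi+=np.radians(np.mean([o[0] for o in out]))*.7
print("trivet centre",x-0.012*nr)
# rack lip from top crop: low-end lip ends
P=onplane("top",np.array([[135,405],[425,360]])/6+[285,180],[0,0,.04]);print("lip",P,np.degrees(np.arctan2(*(P[0]-P[1])[:2])))
# mug
print("mug rim",tri(np.array([247,180])/4+[80,170]-.4,np.array([560,153])/9+[140,165]-.4))
print("othermug",onplane("top",np.array([[115,378]])/4+[80,170]-.4,[0,0,.08]))
print("handle tip",onplane("top",np.array([[245,262]])/4+[80,170]-.4,[0,0,.04]))
# well
h=cv2.cvtColor(t,cv2.COLOR_BGR2HSV)
m=((h[...,0]>8)&(h[...,0]<18)&(h[...,1]>90)).astype(np.uint8);m[:, :190]=0;m[:,275:]=0;m[:190]=0;m[285:]=0
c=max(cv2.findContours(m,0,2)[0],key=cv2.contourArea);r=cv2.approxPolyDP(c,5,True)[:,0];print(r);Q=onplane("top",r,[0,0,.015]);print(Q)
ring=np.array([[524,247],[686,247],[605,166],[605,327]])/4+[80,170]-.4
Q=onplane("top",ring,[0,0,.014]);print("ring",Q,Q[:2].mean(0),Q[2:].mean(0))
E
```

```text
top [324 211  22  33 639] [334.3146 226.8967]
scene [276 221  27  29 464] [289.2888 234.944 ]
top face centre [ 0.5183 -0.2789  0.0879] [np.float64(0.00016170488598748887), np.float64(0.0001617048859873318)]
0.0 [(np.float64(4.302527371854883), np.float64(0.10827551970554962), np.float64(0.06114935358955065), array([-0.0002, -0.0001])), (np.float64(8.625713473110386), np.float64(0.10562316864394283), np.float64(0.06084999819894148), array([0.0002, 0.0003]))]
4.524884295737844 [(np.float64(1.1600132311838025), np.float64(0.1088508249152362), np.float64(0.061732301414302984), array([-0.0003, -0.0001])), (np.float64(4.112396833441278), np.float64(0.1054258845783327), np.float64(0.05882799536368373), array([0.0002, 0.0003]))]
6.370227818356623 [(np.float64(-0.12424775974786574), np.float64(0.10902936347704972), np.float64(0.0619899884689898), array([-0.0003, -0.0001])), (np.float64(2.3410285170067016), np.float64(0.10538065718120224), np.float64(0.05807370028746971), array([0.0002, 0.0003]))]
7.146101083397215 [(np.float64(-0.664982901779239), np.float64(0.10909438652988102), np.float64(
[... 785 characters left out ...]
  ]
 [ 0.4792 -0.3529  0.04  ]] -7.670599610106989
mug rim (array([0.5611, 0.28  , 0.0781]), [np.float64(0.0005157724082916301), np.float64(0.0005157724082918001)])
othermug [[0.4172 0.3762 0.08  ]]
handle tip [[0.5012 0.2925 0.04  ]]
[[207 197]
 [195 254]
 [217 258]
 [214 278]
 [228 281]
 [233 261]
 [255 265]
 [265 208]]
[[ 0.6167  0.0956  0.015 ]
 [ 0.443   0.1322  0.015 ]
 [ 0.4305  0.0652  0.015 ]
 [ 0.3704  0.0746  0.015 ]
 [ 0.3611  0.0323  0.015 ]
 [ 0.421   0.0167  0.015 ]
 [ 0.4082 -0.0497  0.015 ]
 [ 0.5807 -0.0823  0.015 ]]
ring [[ 0.5113  0.0846  0.014 ]
 [ 0.51   -0.039   0.014 ]
 [ 0.5725  0.0224  0.014 ]
 [ 0.4501  0.0231  0.014 ]] [0.5107 0.0228 0.014 ] [0.5113 0.0227 0.014 ]
```

Request:
carry_out(
  deltas=[
    [[42,-39,5,0.04],[85,-78,10,0.09],[127,-117,15,0.13],[170,-156,20,0.18],[212,-194,20,0.22],[255,-233,20,0.27],[297,-272,20,0.31],[340,-310,20,0.356]],
  ],
  claw=0,
)

```text
t: 1.1
tcp_pos: [0.4785, 0.2982, 0.2254]
eef_rot: [[-0.0, -0.135, 0.991], [-0.0, 0.991, 0.135], [-1.0, -0.0, -0.0]]
wrist_force: [0.2, 0.0, -0.3]
finger_gap: 0.0943
```

Request:
carry_out(
  deltas=[
    [[6,-40,0,0],[12,-90,0,0],[18,-148,0,0],[24,-206,0,0],[30,-264,0,0],[36,-322,0,0],[40,-380,0,0],[43,-430,0,0]],
  ],
)

```text
t: 2.1
tcp_pos: [0.5201, -0.1325, 0.2253]
eef_rot: [[-0.0, -0.133, 0.991], [-0.0, 0.991, 0.133], [-1.0, -0.0, -0.0]]
wrist_force: [1.1, 0.9, -0.0]
finger_gap: 0.0939
```

Request:
carry_out(
  deltas=[
    [[1,-50,-5,0],[2,-95,-15,0],[3,-130,-30,0],[3,-146,-45,0],[3,-146,-45,0],[3,-146,-45,0]],
  ],
)

```text
t: 2.85
tcp_pos: [0.524, -0.275, 0.1808]
eef_rot: [[0.0, -0.135, 0.991], [0.0, 0.991, 0.135], [-1.0, 0.0, 0.0]]
wrist_force: [-0.4, 0.7, 0.5]
finger_gap: 0.0942
```

```bash
python3 - <<'E'
from cell import *
from h import *
o=get_obs();print(o["t"],o["tcp_pos"],o["eef_rot"],o["joint_pos"])
for n in("top","scene"):
    f=grab_frame(n)[:,:,::-1];f=np.clip((f/255.)**.5*255,0,255).astype(np.uint8)
    p=proj(n,np.array(o["tcp_pos"]))[0];print(n,p)
    a=[int(p[0])-50,int(p[1])-40];cv2.imwrite(f"pics/{n}1.png",cv2.resize(f[a[1]:a[1]+85,a[0]:a[0]+100],None,fx=7,fy=7,interpolation=2))
E
```

```text
2.85 [ 0.5239587  -0.27495256  0.18075867] [[ 3.18720202e-04 -1.35232658e-01  9.90813820e-01]
 [ 4.37534258e-04  9.90813795e-01  1.35232514e-01]
 [-9.99999853e-01  3.90413656e-04  3.74961294e-04]] [  4.15322985  23.58574888  26.60075644  99.57965864 -12.01868516
  59.64844523 132.71726738]
top [339.80758763 223.96594992]
scene [290.53609671 207.61722892]
```

View pics/top1.png

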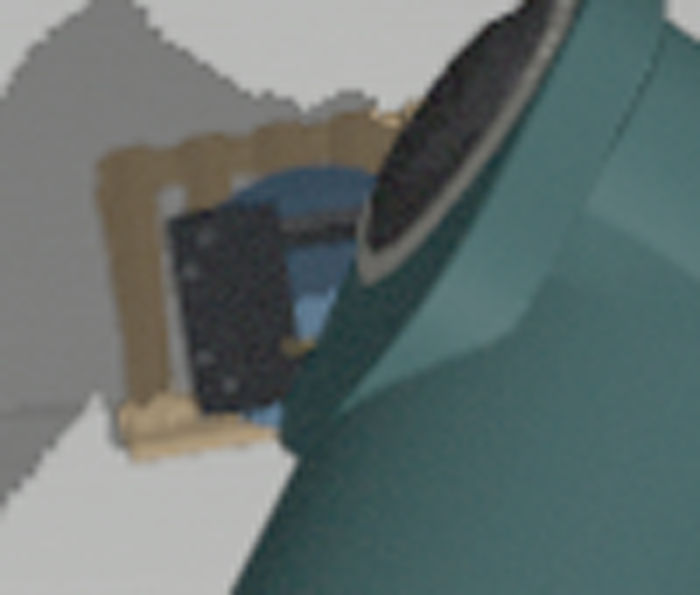

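View pics/scene1.png

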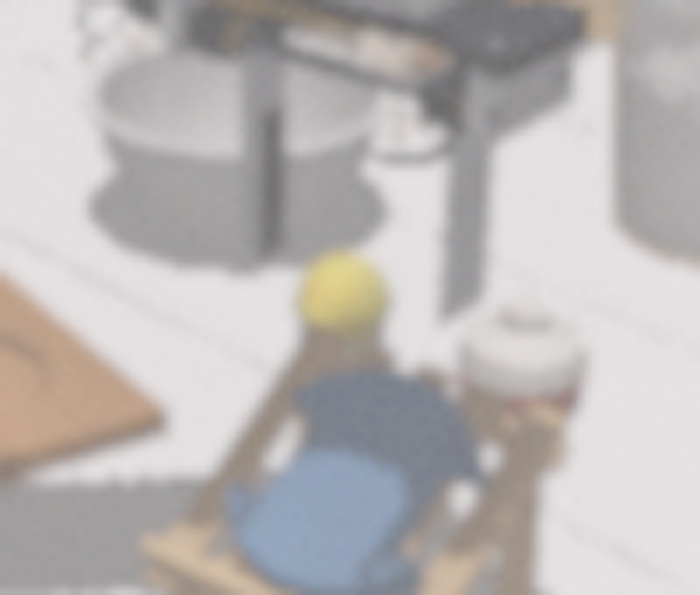

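Request:
carry_out(
  deltas=[
    [[1,-2,-25,0],[1,-2,-55,0],[1,-2,-75,0],[1,-2,-90,0],[1,-2,-100,0],[1,-2,-106,0],[1,-2,-106,0],[1,-2,-106,0]],
  ],
)

```text
t: 3.95
tcp_pos: [0.5247, -0.2785, 0.0749]
eef_rot: [[0.001, -0.134, 0.991], [-0.0, 0.991, 0.134], [-1.0, -0.0, 0.001]]
wrist_force: [-0.7, 0.5, -0.4]
finger_gap: 0.094
```

Request:
carry_out(
  deltas=[
    [[0,0,0,0],[0,0,0,0],[0,0,0,0],[0,0,0,0],[0,0,0,0],[0,0,0,0]],
  ],
  claw=130,
)

```text
t: 4.7
tcp_pos: [0.5245, -0.2783, 0.0745]
eef_rot: [[0.0, -0.134, 0.991], [-0.0, 0.991, 0.134], [-1.0, -0.0, 0.0]]
wrist_force: [-0.9, 0.7, 1.5]
finger_gap: 0.0639
```

```bash
python3 - <<'E'
from cell import *
from h import *
o=get_obs();print(o["finger_gap"],o["wrist_force"])
for n in("scene",):
    f=grab_frame(n)[:,:,::-1];f=np.clip((f/255.)**.5*255,0,255).astype(np.uint8)
    cv2.imwrite(f"pics/{n}2.png",cv2.resize(f[185:275,240:340],None,fx=6,fy=6,interpolation=2))
E
```

```text
0.06385320611419441 [-0.9415423   0.6645873   1.49597201]
```

View pics/scene2.png

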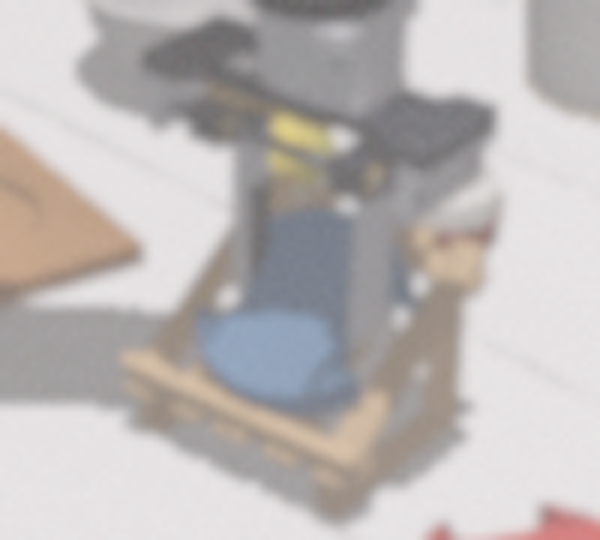

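Request:
carry_out(
  deltas=[
    [[0,0,8,0],[0,0,22,0],[0,0,40,0],[0,15,60,0],[-2,45,75,0],[-4,85,80,0],[-6,130,80,0],[-8,175,80,0]],
  ],
)

```text
t: 5.75
tcp_pos: [0.5164, -0.1009, 0.1557]
eef_rot: [[0.001, -0.134, 0.991], [0.0, 0.991, 0.134], [-1.0, 0.0, 0.001]]
wrist_force: [0.7, 0.1, -2.5]
finger_gap: 0.0642
```

Request:
carry_out(
  deltas=[
    [[-2,40,0,0],[-3,75,-10,0],[-4,105,-25,0],[-4,120,-40,0],[-4,126,-50,0],[-4,126,-50,0],[-4,126,-50,0]],
  ],
)

```text
t: 6.62
tcp_pos: [0.5127, 0.0216, 0.1048]
eef_rot: [[0.0, -0.132, 0.991], [-0.0, 0.991, 0.132], [-1.0, -0.0, 0.0]]
wrist_force: [0.5, 0.8, -1.7]
finger_gap: 0.0635
```

```bash
python3 - <<'E'
from cell import *
from h import *
o=get_obs();print(o["finger_gap"],o["wrist_force"],o["tcp_pos"])
for n in("scene","top"):
    f=grab_frame(n)[:,:,::-1];f=np.clip((f/255.)**.5*255,0,255).astype(np.uint8)
    p=proj(n,np.array(o["tcp_pos"]))[0]
    a=[int(p[0])-50,int(p[1])-40];cv2.imwrite(f"pics/{n}3.png",cv2.resize(f[a[1]:a[1]+85,a[0]:a[0]+100],None,fx=6,fy=6,interpolation=2));print(a)
E
```

```text
0.0634638438717276 [ 0.49565997  0.77927237 -1.73942844] [0.51273358 0.02163795 0.10481271]
[179, 159]
[179, 190]
```

View pics/scene3.png

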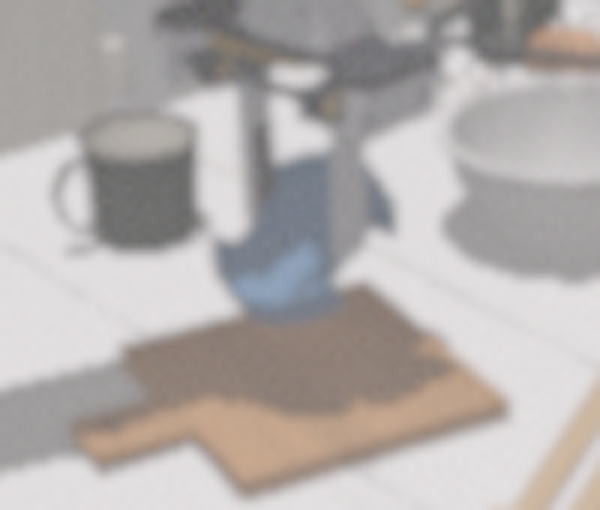

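View pics/top3.png

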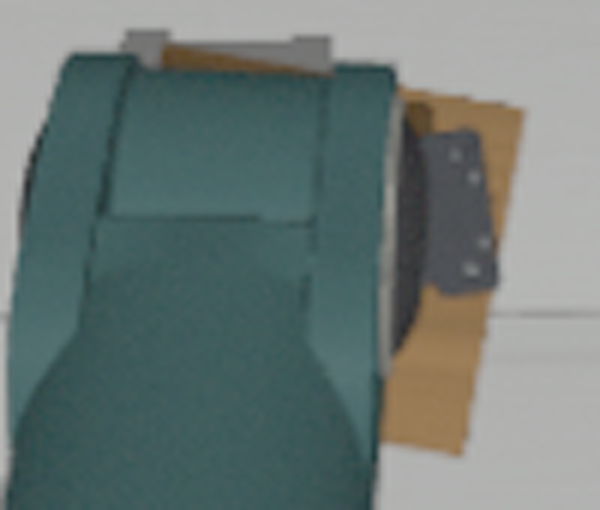

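Request:
carry_out(
  deltas=[
    [[0,1,-12,0],[0,1,-28,0],[0,1,-42,0],[0,1,-50,0],[0,1,-54,0],[0,1,-57,0],[0,1,-60,0]],
  ],
)

```text
t: 7.6
tcp_pos: [0.5127, 0.0237, 0.0445]
eef_rot: [[0.001, -0.134, 0.991], [0.0, 0.991, 0.134], [-1.0, -0.0, 0.001]]
wrist_force: [0.1, 0.0, -2.3]
finger_gap: 0.0635
```

Request:
carry_out(
  deltas=[
    [[0,0,-2,0],[0,0,-4,0],[0,0,-6,0],[0,0,-6,0]],
  ],
)

```text
t: 8.1
tcp_pos: [0.5136, 0.0236, 0.039]
eef_rot: [[0.002, -0.134, 0.991], [0.0, 0.991, 0.134], [-1.0, -0.0, 0.002]]
wrist_force: [3.7, -0.4, 5.8]
finger_gap: 0.0637
```

Request:
carry_out(
  deltas=[
    [[0,0,-2,0],[0,0,-4,0],[0,0,-6,0],[0,0,-6,0]],
  ],
)

```text
t: 8.6
tcp_pos: [0.5151, 0.0238, 0.0337]
eef_rot: [[0.005, -0.134, 0.991], [0.0, 0.991, 0.134], [-1.0, -0.0, 0.005]]
wrist_force: [8.0, 0.3, 9.9]
finger_gap: 0.0635
```

Request:
carry_out(
  deltas=[
    [[0,0,-2,0],[0,0,-4,0],[0,0,-6,0],[0,0,-6,0]],
  ],
)

```text
t: 9.1
tcp_pos: [0.5147, 0.0238, 0.0274]
eef_rot: [[0.004, -0.134, 0.991], [0.0, 0.991, 0.134], [-1.0, -0.0, 0.004]]
wrist_force: [6.8, 0.5, 7.7]
finger_gap: 0.0639
```

```bash
cat > look.py <<'E'
import sys
from cell import *
from h import *
k=sys.argv[1];o=get_obs();print(o["t"],o["finger_gap"],o["wrist_force"],o["tcp_pos"])
x0,y0,x1,y1=map(int,sys.argv[3:7]);n=sys.argv[2]
f=grab_frame(n)[:,:,::-1];cv2.imwrite(f"pics/{n}{k}raw.png",f);f=np.clip((f/255.)**.5*255,0,255).astype(np.uint8)
s=min(780/(x1-x0),580/(y1-y0));cv2.imwrite(f"pics/{n}{k}.png",cv2.resize(f[y0:y1,x0:x1],None,fx=s,fy=s,interpolation=2))
E
python3 look.py 4 scene 185 185 275 250
```

```text
9.1 0.06387152644558353 [6.8399094  0.50461762 7.66457082] [0.51465606 0.02382839 0.02741483]
```

View pics/scene4.png

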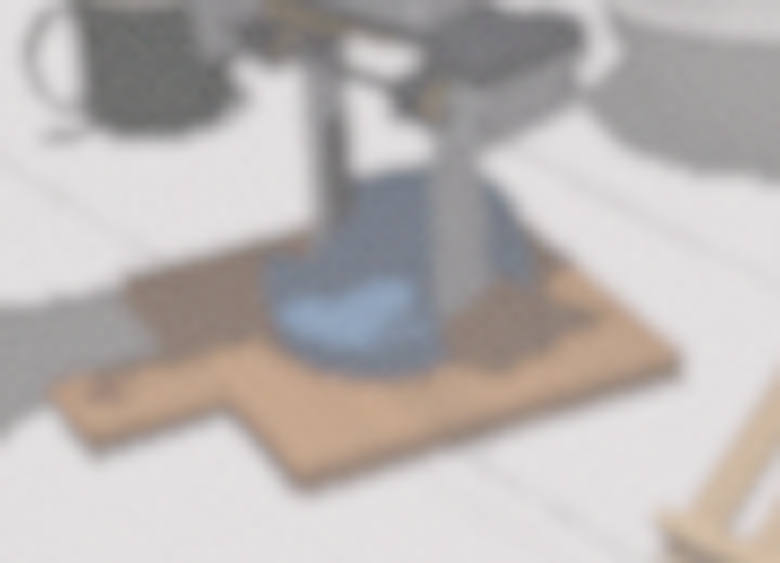

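Request:
carry_out(
  deltas=[
    [[0,0,-2,0],[0,0,-4,0],[0,0,-6,0],[0,0,-8,0],[0,0,-8,0]],
  ],
)

```text
t: 9.78
tcp_pos: [0.5144, 0.0238, 0.0192]
eef_rot: [[0.004, -0.134, 0.991], [0.0, 0.991, 0.134], [-1.0, -0.0, 0.004]]
wrist_force: [5.0, 0.6, 4.7]
finger_gap: 0.0637
```

```bash
python3 look.py 5 scene 185 185 275 250
```

```text
9.775 0.06367432139258129 [5.03020799 0.58920301 4.73995776] [0.51438354 0.02383102 0.01924349]
```

View pics/scene5.png

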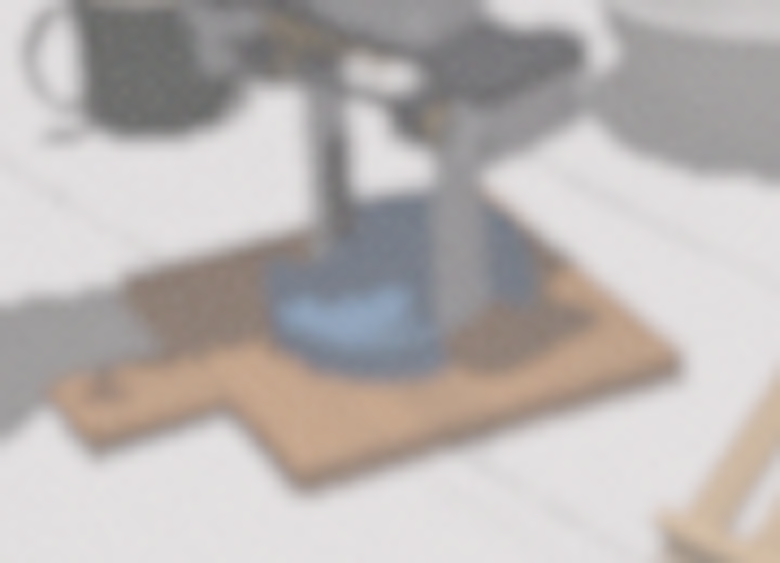

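Request:
carry_out(
  deltas=[
    [[0,0,-2,0],[0,0,-4,0],[0,0,-5,0],[0,0,-5,0]],
  ],
)

```text
t: 10.32
tcp_pos: [0.5144, 0.0239, 0.0144]
eef_rot: [[0.004, -0.134, 0.991], [0.0, 0.991, 0.134], [-1.0, -0.0, 0.004]]
wrist_force: [5.5, 0.3, 7.6]
finger_gap: 0.0638
```

Request:
carry_out(
  deltas=[
    [[0,0,-1,0],[0,0,-2,0],[0,0,-2,0]],
  ],
)

```text
t: 10.7
tcp_pos: [0.5148, 0.0239, 0.0136]
eef_rot: [[0.005, -0.134, 0.991], [0.001, 0.991, 0.134], [-1.0, 0.0, 0.005]]
wrist_force: [-4.8, 0.6, 39.2]
finger_gap: 0.0638
```

```bash
python3 look.py 6 scene 185 185 275 250
```

```text
10.7 0.06377822750882492 [-4.78144906  0.6497658  39.1968115 ] [0.51479601 0.02390276 0.01364355]
```

View pics/scene6.png

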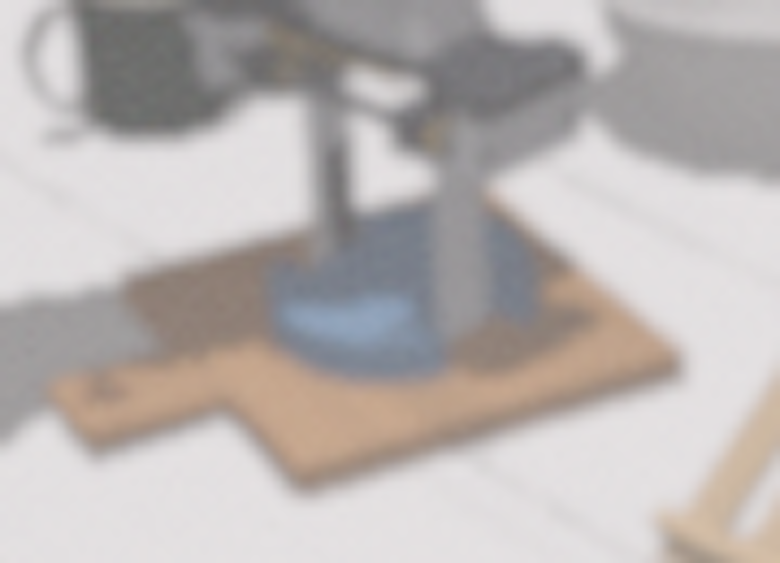

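Request:
carry_out(
  deltas=[
    [[0,0,1,0],[0,0,1,0]],
  ],
)

```text
t: 11.0
tcp_pos: [0.5145, 0.0239, 0.0138]
eef_rot: [[0.004, -0.134, 0.991], [0.001, 0.991, 0.134], [-1.0, -0.0, 0.004]]
wrist_force: [2.5, -0.2, 16.8]
finger_gap: 0.0635
```

Request:
carry_out(
  deltas=[
    [[0,0,1,0],[0,0,1,0],[0,0,1,0]],
  ],
  claw=40,
)

```text
t: 11.38
tcp_pos: [0.5123, 0.0237, 0.0133]
eef_rot: [[-0.0, -0.134, 0.991], [-0.0, 0.991, 0.134], [-1.0, -0.0, -0.0]]
wrist_force: [0.1, -0.0, -0.2]
finger_gap: 0.0797
```

Request:
carry_out(
  deltas=[
    [[0,0,5,0],[0,0,18,0],[0,0,40,0],[-3,20,75,0],[-10,70,110,0],[-15,120,120,0],[-20,170,120,0],[-20,200,120,0]],
  ],
)

```text
t: 12.38
tcp_pos: [0.4919, 0.2263, 0.1346]
eef_rot: [[0.001, -0.136, 0.991], [0.001, 0.991, 0.136], [-1.0, 0.001, 0.001]]
wrist_force: [-0.0, -0.6, 0.3]
finger_gap: 0.0793
```

```bash
python3 look.py 7 scene 185 165 275 250;python3 look.py 7 top 80 170 275 290
```

```text
12.375 0.07928469123755595 [-0.00189336 -0.55646469  0.2918709 ] [0.49188401 0.2263242  0.13459953]
12.425 0.07942696913349806 [-1.68125408  4.55855803  0.24745676] [0.49163884 0.22959062 0.13439462]
```

View pics/scene7.png

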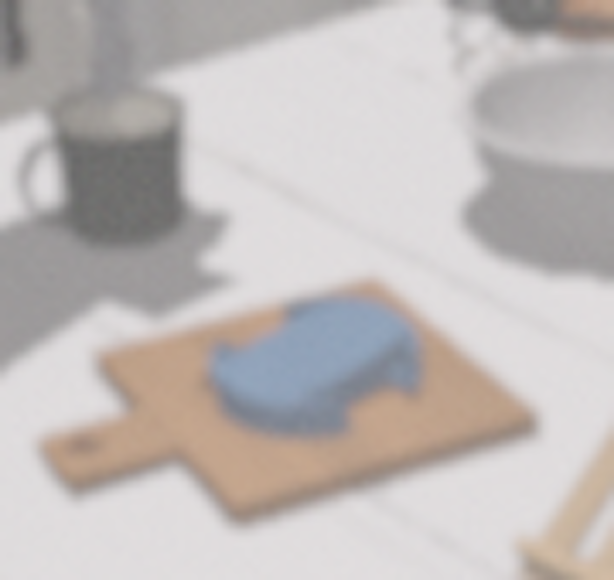

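View pics/top7.png

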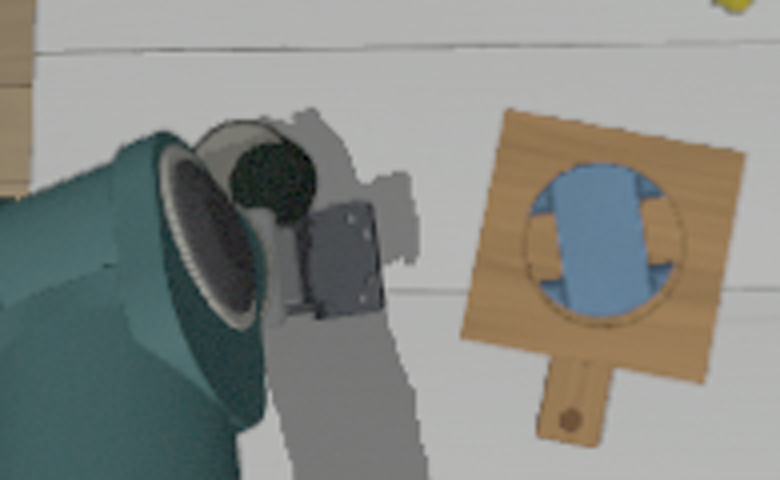

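```bash
python3 - <<'E'
from h import *
np.set_printoptions(precision=4,suppress=True)
cen={};
for n,r,th in(("top",(205,255,205,255),0),("scene",(203,232,210,252),0)):
    im=cv2.imread(f"pics/{n}7raw.png");h=cv2.cvtColor(im,cv2.COLOR_BGR2HSV)
    m=((h[...,0]>95)&(h[...,0]<125)&(h[...,1]>80)).astype(np.uint8)
    k=np.zeros_like(m);k[r[0]:r[1],r[2]:r[3]]=1;m*=k
    v=h[...,2][m>0];md=np.percentile(v,65);print(n,m.sum(),md)
    m*=(h[...,2]>md-7).astype(np.uint8);m=cv2.morphologyEx(m,cv2.MORPH_OPEN,np.ones((3,3)))
    _,lab,st,cc=cv2.connectedComponentsWithStats(m);i=1+st[1:,4].argmax();cen[n]=cc[i];print(st[i],cc[i])
    ys,xs=np.nonzero(lab==i);P=onplane(n,np.c_[xs,ys],[0,0,.031]);a=P[:,:2]-P[:,:2].mean(0);w,V=np.linalg.eigh(np.cov(a.T));v=V[:,1]*np.sign(V[0,1])
    print("plane centre",P.mean(0),"ext",(a@v).min(),(a@v).max(),np.ptp(a@V[:,0]),"yaw",np.degrees(np.arctan2(v[1],v[0])))
print(tri(cen["top"],cen["scene"]))
E
```

```text
top 853 90.0
[219 212  23  36 676] [229.8062 229.503 ]
plane centre [0.5161 0.0247 0.031 ] ext -0.054145076753733076 0.05427244926773606 0.05952606317802704 yaw 8.112578283885497
scene 237 134.0
[219 210  23  13 179] [230.2067 215.9385]
plane centre [0.5179 0.0279 0.031 ] ext -0.05290096744384024 0.05576488115197684 0.05448608060207579 yaw 12.998955027714093
(array([0.5157, 0.0248, 0.0329]), [np.float64(0.00032434792089267527), np.float64(0.0003243479208925375)])
```

```bash
python3 - <<'E'
from h import *
np.set_printoptions(precision=2,suppress=True)
im=cv2.imread("pics/top7raw.png");h=cv2.cvtColor(im,cv2.COLOR_BGR2HSV)
b=((h[...,0]>95)&(h[...,0]<125)&(h[...,1]>60))
print([ (c,np.nonzero(b[205:260,c])[0][[0,-1]]+205) for c in (224,227,230,233,236)])
print(im[204:214,230],im[246:256,229],sep="\n")
th=np.linspace(0,6.28,200)
for cx in(.5113,.514,.5163):
    for z in(.031,.019):
        q=proj("top",np.c_[cx+.058*np.cos(th),.0235+.058*np.sin(th),0*th+z]);print(cx,z,q.min(0),q.max(0))
q=proj("top",np.c_[.5113+.061*np.cos(th),.023+.061*np.sin(th),0*th+.015]);print("well",q.min(0),q.max(0))
f=np.clip((im/255.)**.5*255,0,255).astype(np.uint8)
cv2.imwrite("pics/tz.png",cv2.resize(f[203:257,203:258],None,fx=10,fy=10,interpolation=0))
E
```

```text
[(224, array([211, 247])), (227, array([211, 248])), (230, array([211, 248])), (233, array([211, 248])), (236, array([212, 247]))]
[[27 56 85]
 [28 56 86]
 [26 53 81]
 [25 51 79]
 [27 53 83]
 [27 53 83]
 [45 53 72]
 [79 56 34]
 [89 64 39]
 [88 64 38]]
[[92 65 39]
 [92 65 39]
 [77 58 39]
 [41 50 67]
 [23 49 75]
 [21 42 64]
 [28 55 85]
 [32 61 93]
 [30 60 94]
 [30 61 94]]
0.5113 0.031 [210.95 211.8 ] [249.51 250.5 ]
0.5113 0.019 [211.42 212.05] [249.59 250.35]
0.514 0.031 [210.95 210.91] [249.5  249.59]
0.514 0.019 [211.42 211.17] [249.58 249.45]
0.5163 0.031 [210.95 210.15] [249.5  248.82]
0.5163 0.019 [211.42 210.42] [249.57 248.69]
well [210.76 211.16] [250.76 251.29]
```

View pics/tz.png

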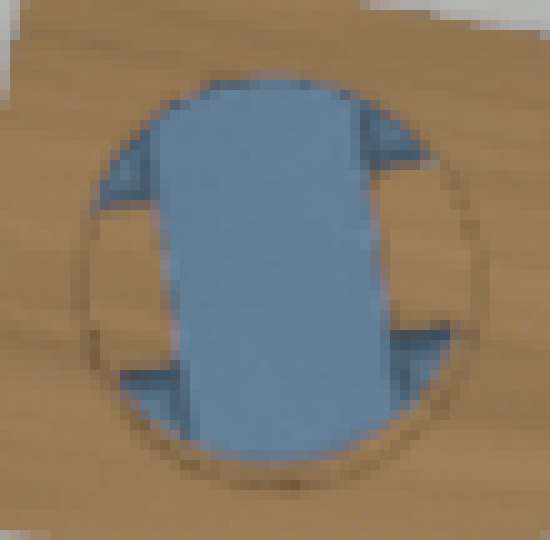

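Request:
carry_out(
  deltas=[
    [[5,-45,0,0],[12,-100,0,0],[18,-155,0,0],[22,-190,-10,0],[22,-200,-40,0],[22,-200,-80,0],[22,-200,-104,0],[22,-200,-112,0]],
  ],
)

```text
t: 13.48
tcp_pos: [0.5139, 0.0229, 0.0209]
eef_rot: [[-0.001, -0.133, 0.991], [-0.001, 0.991, 0.133], [-1.0, -0.0, -0.001]]
wrist_force: [0.2, -0.6, -0.5]
finger_gap: 0.0791
```

Request:
carry_out(
  deltas=[
    [[0,0,-4,0],[0,0,-8,0],[0,0,-8,0]],
  ],
)

```text
t: 13.85
tcp_pos: [0.5147, 0.0238, 0.0138]
eef_rot: [[0.001, -0.134, 0.991], [0.0, 0.991, 0.134], [-1.0, 0.0, 0.001]]
wrist_force: [0.3, -1.3, -0.5]
finger_gap: 0.0792
```

Request:
carry_out(
  deltas=[
    [[0,0,0,0],[0,0,0,0],[0,0,0,0],[0,0,0,0]],
  ],
  claw=130,
)

```text
t: 14.35
tcp_pos: [0.5146, 0.0238, 0.0136]
eef_rot: [[0.0, -0.134, 0.991], [0.0, 0.991, 0.134], [-1.0, 0.0, 0.0]]
wrist_force: [-1.7, 1.7, 4.7]
finger_gap: 0.0638
```

Request:
carry_out(
  deltas=[
    [[-1,0,0,0],[-3,0,0,0],[-4,0,-1,0],[-4,0,-1,0]],
  ],
)

```text
t: 14.85
tcp_pos: [0.5112, 0.0236, 0.0128]
eef_rot: [[0.002, -0.134, 0.991], [-0.0, 0.991, 0.134], [-1.0, -0.0, 0.002]]
wrist_force: [3.8, 0.5, 4.0]
finger_gap: 0.0638
```

Request:
carry_out(
  deltas=[
    [[0,0,-1,0],[0,0,-1,0]],
  ],
)

```text
t: 15.1
tcp_pos: [0.5114, 0.0237, 0.0118]
eef_rot: [[0.002, -0.134, 0.991], [0.0, 0.991, 0.134], [-1.0, -0.0, 0.002]]
wrist_force: [5.6, 0.3, 5.0]
finger_gap: 0.0636
```

Request:
carry_out(
  deltas=[
    [[0,0,1,0],[0,0,1,0],[0,0,1,0]],
  ],
  claw=40,
)

```text
t: 15.48
tcp_pos: [0.5101, 0.0236, 0.0122]
eef_rot: [[-0.001, -0.134, 0.991], [-0.0, 0.991, 0.134], [-1.0, -0.0, -0.001]]
wrist_force: [0.0, 0.2, 0.4]
finger_gap: 0.0792
```

Request:
carry_out(
  deltas=[
    [[0,0,5,0],[0,0,18,0],[0,0,40,0],[-3,20,75,0],[-10,70,110,0],[-15,120,125,0],[-20,170,125,0],[-20,200,125,0]],
  ],
)

```text
t: 16.48
tcp_pos: [0.4899, 0.2263, 0.1387]
eef_rot: [[0.001, -0.136, 0.991], [0.001, 0.991, 0.136], [-1.0, 0.001, 0.001]]
wrist_force: [0.6, 0.5, 0.7]
finger_gap: 0.0792
```

```bash
python3 look.py 8 scene 185 165 275 250;python3 look.py 8 top 203 203 258 257; python3 - <<'E'
from h import *
im=cv2.imread("pics/top8raw.png")
print(im[204:214,230],im[246:256,229],sep="\n")
E
```

```text
16.475 0.07920979388274456 [0.58955182 0.54119276 0.70285644] [0.48986951 0.22633508 0.13865629]
16.525 0.07899957415576112 [-2.47832076  4.71870032 -0.27075987] [0.48963684 0.22956382 0.13842715]
[[27 56 86]
 [28 56 86]
 [27 53 81]
 [27 52 80]
 [27 53 83]
 [26 53 83]
 [23 47 73]
 [44 35 34]
 [82 59 36]
 [84 61 37]]
[[89 65 38]
 [90 65 39]
 [91 66 40]
 [75 55 38]
 [29 32 40]
 [20 41 63]
 [28 56 86]
 [31 59 93]
 [31 60 94]
 [30 61 94]]
```

View pics/scene8.png

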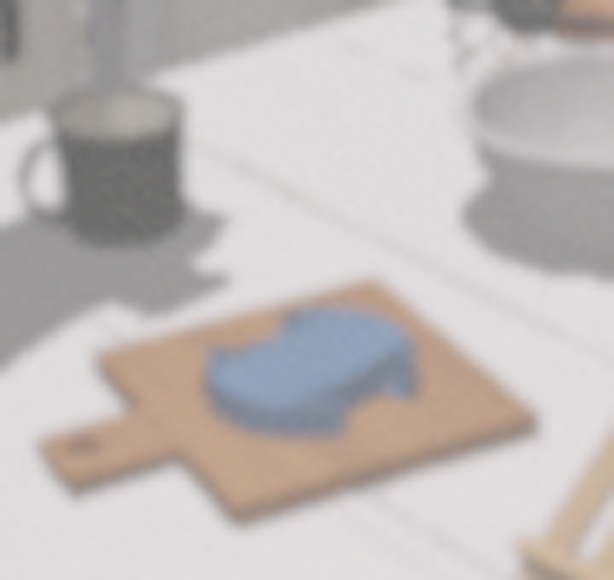

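View pics/top8.png

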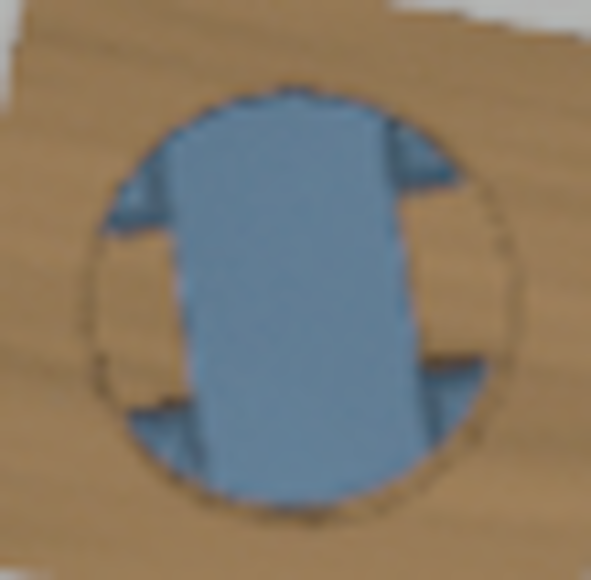

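Request:
carry_out(
  deltas=[
    [[25,6,0,0],[55,14,0,0],[76,18,0,0],[76,18,0,0],[76,18,-20,0],[76,18,-35,0],[76,18,-35,0]],
  ],
)

```text
t: 17.45
tcp_pos: [0.5652, 0.2413, 0.1008]
eef_rot: [[-0.002, -0.134, 0.991], [-0.001, 0.991, 0.134], [-1.0, -0.001, -0.003]]
wrist_force: [-0.1, -0.2, -0.1]
finger_gap: 0.0791
```

```bash
python3 look.py 9 scene 165 140 255 215; python3 -c "
from h import *
o=[.566,.242,.102];print((proj('scene',o)-[165,140])*580/75)"
```

```text
17.45 0.0791181744465829 [-0.12689077 -0.21926215 -0.13642717] [0.56524325 0.24125048 0.10081418]
[[327.45534437 299.09112631]]
```

View pics/scene9.png

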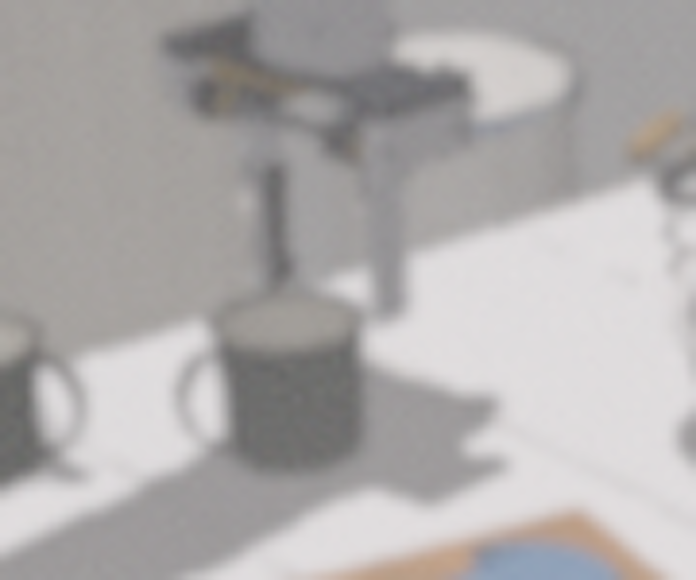

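The mug at top-view pixel (142,215) is the one farthest right. The other mug is at (112,263), and the ribbed dark thing at (118,78) isn't a mug. The fingers straddle its right wall, so I'm descending.

Request:
carry_out(
  deltas=[
    [[0,0,-8,0],[0,0,-20,0],[0,0,-34,0],[0,0,-44,0],[0,0,-50,0],[0,0,-50,0]],
  ],
)

```text
t: 18.25
tcp_pos: [0.5663, 0.2416, 0.052]
eef_rot: [[-0.0, -0.134, 0.991], [-0.0, 0.991, 0.134], [-1.0, -0.0, -0.0]]
wrist_force: [0.5, 0.2, -0.7]
finger_gap: 0.0794
```

Request:
carry_out(
  deltas=[
    [[0,0,0,0],[0,0,0,0],[0,0,0,0],[0,0,0,0],[0,0,0,0],[0,0,0,0],[0,0,0,0],[0,0,0,0]],
  ],
  claw=240,
)

```text
t: 19.25
tcp_pos: [0.5664, 0.2418, 0.0524]
eef_rot: [[0.0, -0.134, 0.991], [0.0, 0.991, 0.134], [-1.0, 0.0, 0.0]]
wrist_force: [-0.5, 0.9, 0.3]
finger_gap: 0.0063
```

```bash
python3 look.py 10 scene 165 140 255 215
```

```text
19.25 0.006310225602049595 [-0.50743525  0.88579479  0.25748189] [0.56644807 0.24181118 0.05244085]
```

View pics/scene10.png

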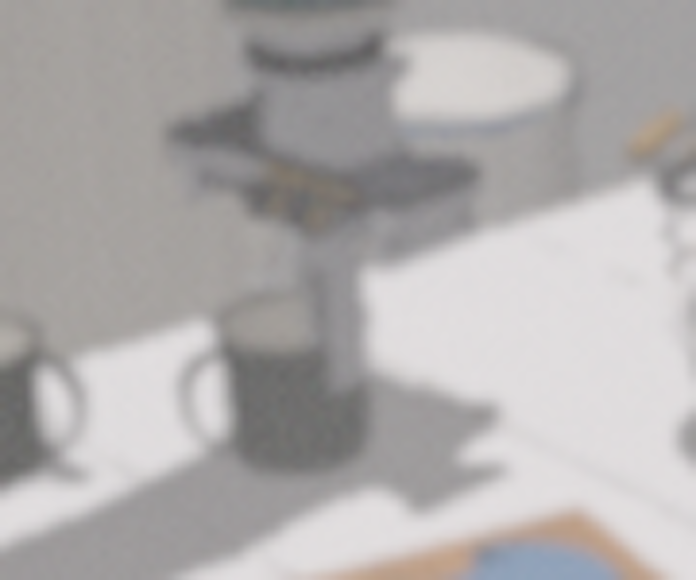

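Request:
carry_out(
  deltas=[
    [[0,0,0,0],[0,0,0,0],[0,0,0,0]],
  ],
  claw=255,
)

```text
t: 19.68
tcp_pos: [0.5668, 0.2423, 0.0529]
eef_rot: [[0.001, -0.134, 0.991], [0.001, 0.991, 0.134], [-1.0, 0.001, 0.001]]
wrist_force: [-1.9, 2.1, 4.8]
finger_gap: 0.0037
```

Request:
carry_out(
  deltas=[
    [[0,0,3,0],[0,0,8,0],[0,0,16,0],[0,0,26,0],[0,0,30,0],[0,0,30,0]],
  ],
)

```text
t: 20.42
tcp_pos: [0.5666, 0.2417, 0.0828]
eef_rot: [[0.001, -0.134, 0.991], [0.0, 0.991, 0.134], [-1.0, 0.0, 0.001]]
wrist_force: [-0.6, -0.5, -1.4]
finger_gap: 0.003
```

```bash
python3 look.py 11 scene 165 140 255 215;python3 look.py 11 top 80 170 275 290
```

```text
20.425 0.003017388994886943 [-0.62262186 -0.53363419 -1.42821357] [0.56663656 0.24172809 0.08281239]
20.475 0.0030523619578613575 [-0.28952738 -0.60997034 -0.78433067] [0.56643276 0.24165323 0.08244186]
```

View pics/scene11.png

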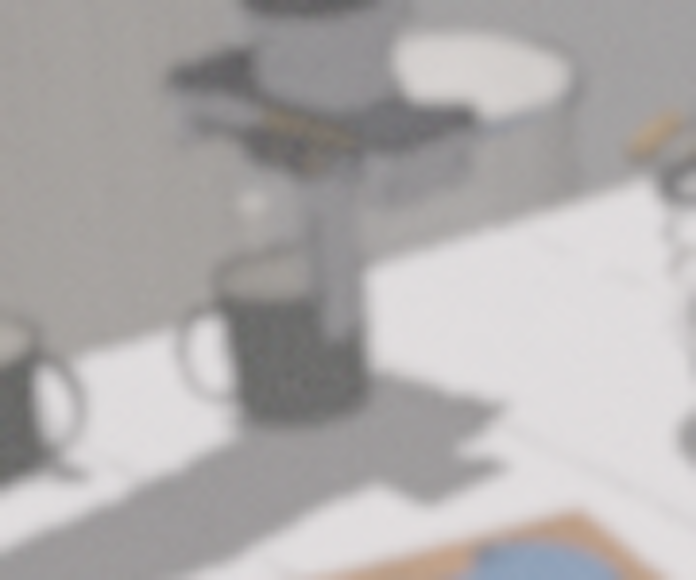

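View pics/top11.png

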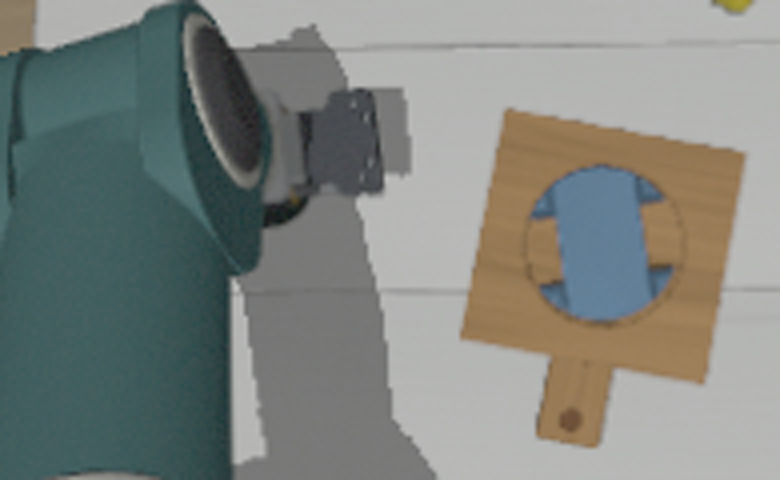

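Request:
carry_out(
  deltas=[
    [[0,0,12,0],[-2,-10,30,0],[-8,-40,42,0],[-16,-85,45,0],[-26,-135,45,0],[-35,-185,45,0],[-43,-225,45,0],[-48,-250,45,0]],
  ],
)

```text
t: 21.52
tcp_pos: [0.518, -0.011, 0.1288]
eef_rot: [[0.001, -0.131, 0.991], [0.0, 0.991, 0.131], [-1.0, -0.0, 0.001]]
wrist_force: [0.1, 1.0, -0.4]
finger_gap: 0.0035
```

Request:
carry_out(
  deltas=[
    [[0,-5,0,0],[0,-6,-5,0],[0,-6,-15,0],[0,-6,-22,0],[0,-6,-22,0],[0,-6,-22,0]],
  ],
)

```text
t: 22.28
tcp_pos: [0.5185, -0.0142, 0.1054]
eef_rot: [[-0.0, -0.134, 0.991], [-0.0, 0.991, 0.134], [-1.0, -0.0, -0.0]]
wrist_force: [-0.5, 0.4, -1.5]
finger_gap: 0.0035
```

```bash
python3 look.py 12 scene 185 155 275 235;python3 look.py 12 top 160 170 300 275
```

```text
22.275 0.0035367947246196275 [-0.49759892  0.40525555 -1.5010891 ] [ 0.51853588 -0.01423283  0.10541262]
22.325 0.0031957477699830236 [ 0.42307288 -0.83166908 -1.87895951] [ 0.51863859 -0.01424227  0.10556481]
```

View pics/scene12.png

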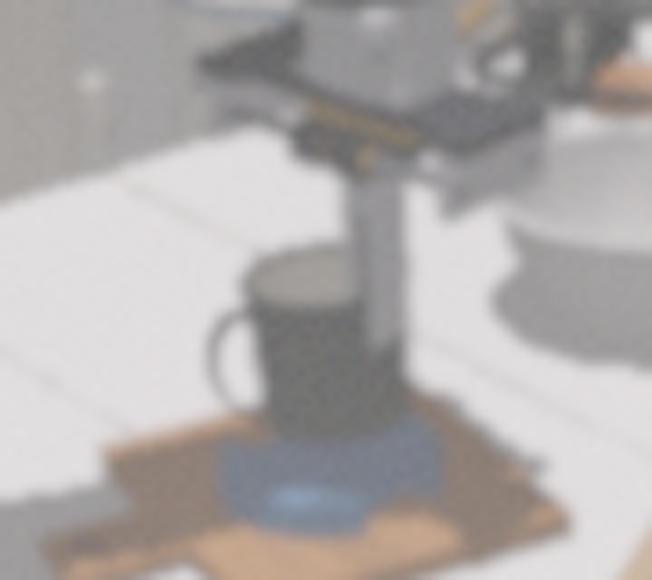

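View pics/top12.png

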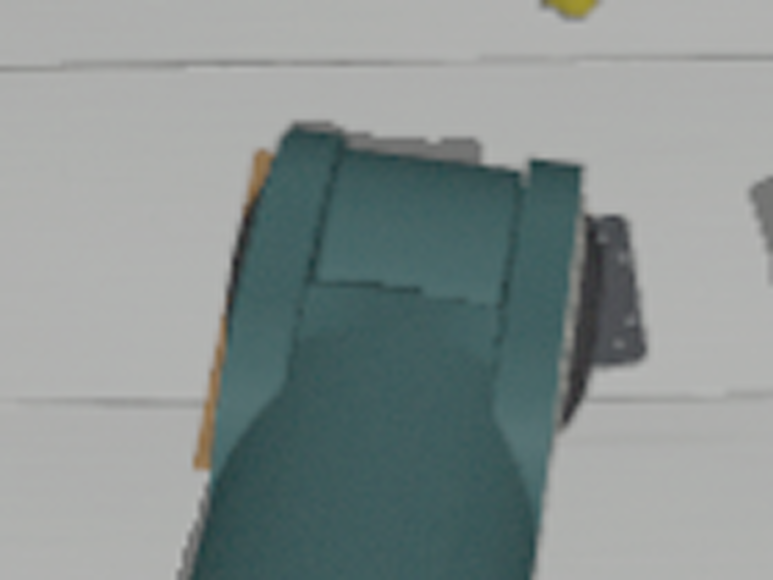

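Request:
carry_out(
  deltas=[
    [[0,3,-5,0],[0,3,-10,0],[0,3,-14,0],[0,3,-16,0],[0,3,-16,0]],
  ],
)

```text
t: 23.0
tcp_pos: [0.5184, -0.0114, 0.0893]
eef_rot: [[-0.0, -0.134, 0.991], [-0.0, 0.991, 0.134], [-1.0, -0.0, -0.0]]
wrist_force: [0.4, 0.4, -2.1]
finger_gap: 0.0033
```

Request:
carry_out(
  deltas=[
    [[0,0,-1,0],[0,0,-2,0],[0,0,-3,0],[0,0,-3,0]],
  ],
)

```text
t: 23.5
tcp_pos: [0.519, -0.0118, 0.0868]
eef_rot: [[0.001, -0.133, 0.991], [-0.0, 0.991, 0.133], [-1.0, -0.0, 0.001]]
wrist_force: [-0.2, -2.4, 5.5]
finger_gap: 0.0035
```

Request:
carry_out(
  deltas=[
    [[0,0,-1,0],[0,0,-2,0],[0,0,-2,0]],
  ],
)

```text
t: 23.88
tcp_pos: [0.5197, -0.0126, 0.0854]
eef_rot: [[0.003, -0.133, 0.991], [-0.001, 0.991, 0.133], [-1.0, -0.001, 0.003]]
wrist_force: [-0.2, -7.6, 13.3]
finger_gap: 0.0034
```

```bash
python3 look.py 13 scene 185 155 275 235
```

```text
23.875 0.0033847015131844103 [-0.20214607 -7.56137282 13.2822443 ] [ 0.51967008 -0.01262186  0.08543676]
```

View pics/scene13.png

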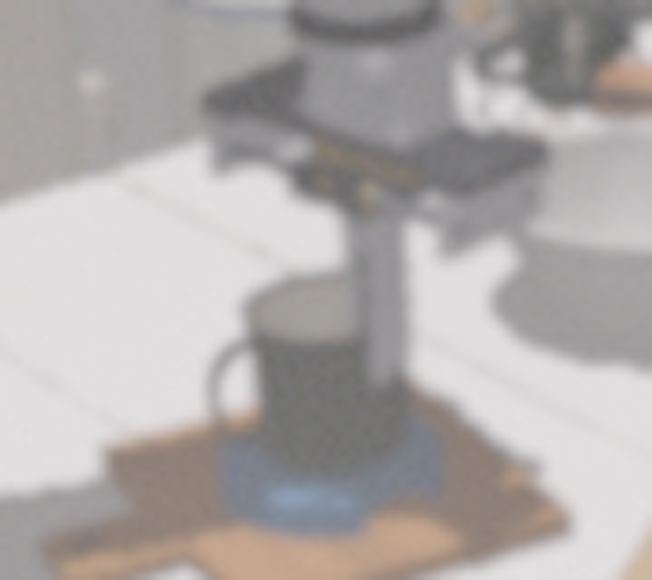

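Request:
carry_out(
  deltas=[
    [[0,0,1,0],[0,0,2,0],[0,0,2,0]],
  ],
)

```text
t: 24.3
tcp_pos: [0.5189, -0.0116, 0.0867]
eef_rot: [[0.001, -0.134, 0.991], [-0.0, 0.991, 0.134], [-1.0, -0.0, 0.001]]
wrist_force: [0.0, -3.6, 5.2]
finger_gap: 0.0033
```

Request:
carry_out(
  deltas=[
    [[0,0,0,0],[0,0,0,0],[0,0,0,0]],
  ],
  claw=228,
)

```text
t: 24.68
tcp_pos: [0.5183, -0.0112, 0.0862]
eef_rot: [[-0.0, -0.134, 0.991], [-0.0, 0.991, 0.134], [-1.0, -0.0, -0.0]]
wrist_force: [-0.4, -0.2, -0.1]
finger_gap: 0.0102
```

Request:
carry_out(
  deltas=[
    [[0,0,0,0],[0,0,0,0],[0,0,0,0]],
  ],
  claw=205,
)

```text
t: 25.05
tcp_pos: [0.5185, -0.0113, 0.0864]
eef_rot: [[0.0, -0.134, 0.991], [-0.0, 0.991, 0.134], [-1.0, -0.0, 0.0]]
wrist_force: [0.4, -0.5, 0.0]
finger_gap: 0.0184
```

```bash
python3 look.py 14 scene 185 155 275 235
```

```text
25.05 0.018352379224132236 [ 0.40821123 -0.53757855  0.04433871] [ 0.51848778 -0.01128678  0.0864283 ]
```

View pics/scene14.png

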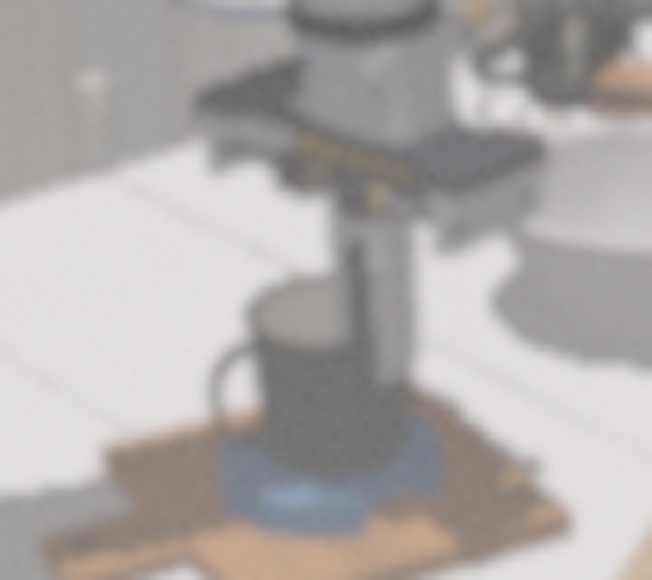

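Request:
carry_out(
  deltas=[
    [[0,0,0,0],[0,0,0,0],[0,0,6,0],[0,0,18,0],[0,0,38,0],[0,0,65,0],[0,0,100,0],[0,-20,130,0]],
  ],
  claw=165,
)

```text
t: 26.1
tcp_pos: [0.5187, -0.0305, 0.2186]
eef_rot: [[0.001, -0.136, 0.991], [0.0, 0.991, 0.136], [-1.0, 0.0, 0.001]]
wrist_force: [-1.2, -0.2, -0.2]
finger_gap: 0.0333
```

Request:
carry_out(
  deltas=[
    [[0,-40,0,0],[0,-90,0,0],[0,-145,0,0],[0,-200,0,0],[0,-250,0,0],[0,-270,0,0],[0,-270,0,0]],
  ],
)

```text
t: 26.98
tcp_pos: [0.5182, -0.3022, 0.2168]
eef_rot: [[0.0, -0.132, 0.991], [-0.0, 0.991, 0.132], [-1.0, -0.0, -0.0]]
wrist_force: [0.6, 0.0, 0.3]
finger_gap: 0.0333
```

```bash
python3 look.py 15 scene 185 155 275 235;python3 look.py 15 top 160 170 300 275
```

```text
26.975 0.03330918649398346 [0.64187488 0.02599447 0.34265243] [ 0.51816104 -0.30219806  0.21681036]
27.025 0.03332093779844327 [ 0.29071385  1.33010964 -0.83983484] [ 0.51857903 -0.30077358  0.21666978]
```

View pics/scene15.png

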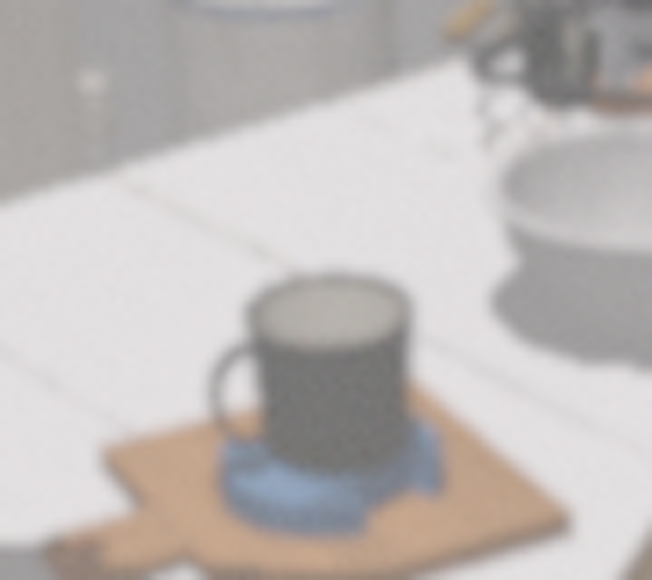

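View pics/top15.png

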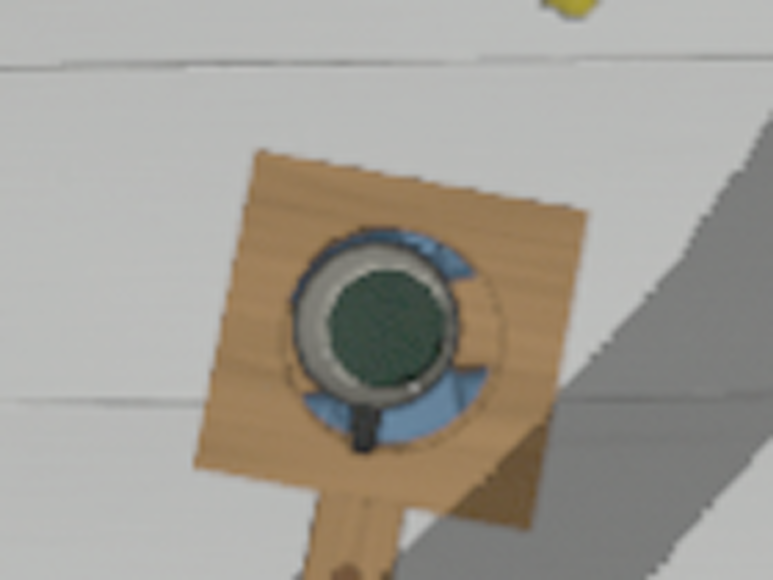

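```bash
python3 -c "
from h import *
print(onplane('top',[[227.6,227.9]],[0,0,.111]),onplane('top',[[229.7,228.8]],[0,0,.035]))
print(tri([227.6,227.9],np.array([330,312])/7.25+[185,155]-.4))"
python3 look.py 16 top 60 30 400 290; python3 look.py 16 scene 130 130 350 280
```

```text
[[0.51913403 0.02531019 0.111     ]] [[0.51806431 0.02472198 0.035     ]]
(array([0.51931554, 0.02546565, 0.10780931]), [np.float64(0.00013865886606168762), np.float64(0.0001386588660617816)])
27.075 0.03313804118066175 [ 0.84492073  0.8412145  -0.01802308] [ 0.51885708 -0.29998373  0.21661355]
27.125 0.03351193764476303 [-0.51855055 -0.66360339 -0.05682037] [ 0.5189683  -0.29970289  0.21660548]
```

View pics/top16.png

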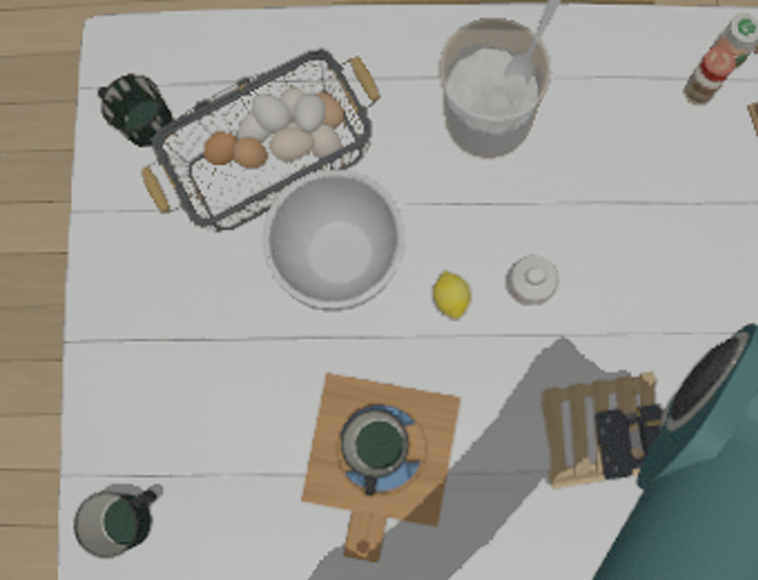

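The mug stands upright but sits about 5 mm too far +x of the trivet's centre. There's plenty of time, so I'll regrip it and shift it.

Request:
carry_out(
  deltas=[
    [[1,40,0,0],[2,90,0,0],[3,145,0,0],[4,200,0,0],[5,250,0,0],[5,280,0,0],[5,288,0,0],[5,288,-10,0]],
  ],
)

```text
t: 28.18
tcp_pos: [0.5238, -0.0131, 0.2067]
eef_rot: [[0.001, -0.135, 0.991], [0.0, 0.991, 0.135], [-1.0, -0.0, 0.001]]
wrist_force: [0.4, -0.1, -0.1]
finger_gap: 0.0331
```

Request:
carry_out(
  deltas=[
    [[0,0,-20,0],[0,0,-50,0],[0,0,-80,0],[0,0,-100,0],[0,0,-112,0],[0,0,-118,0],[0,0,-120,0],[0,0,-120,0]],
  ],
)

```text
t: 29.18
tcp_pos: [0.5237, -0.0134, 0.0868]
eef_rot: [[0.001, -0.134, 0.991], [-0.0, 0.991, 0.134], [-1.0, -0.0, 0.001]]
wrist_force: [-0.3, 0.3, 0.2]
finger_gap: 0.033
```

Request:
carry_out(
  deltas=[
    [[0,0,0,0],[0,0,0,0],[0,0,0,0],[0,0,0,0],[0,0,0,0],[0,0,0,0]],
  ],
  claw=255,
)

```text
t: 29.92
tcp_pos: [0.5237, -0.0132, 0.0868]
eef_rot: [[0.0, -0.134, 0.991], [0.0, 0.991, 0.134], [-1.0, 0.0, 0.001]]
wrist_force: [-2.0, 0.9, 7.1]
finger_gap: 0.0038
```

Request:
carry_out(
  deltas=[
    [[0,0,2,0],[0,0,5,0],[0,0,6,0],[-2,0,6,0],[-4,0,6,0],[-5,0,6,0],[-5,0,6,0]],
  ],
)

```text
t: 30.8
tcp_pos: [0.5184, -0.0133, 0.0924]
eef_rot: [[0.0, -0.134, 0.991], [-0.0, 0.991, 0.134], [-1.0, -0.0, -0.0]]
wrist_force: [-0.3, -0.5, -1.1]
finger_gap: 0.0034
```

```bash
python3 look.py 17 scene 185 155 275 235
```

```text
30.8 0.0033842690236724226 [-0.27129384 -0.53827123 -1.05535828] [ 0.51840419 -0.01332387  0.09242141]
```

View pics/scene17.png

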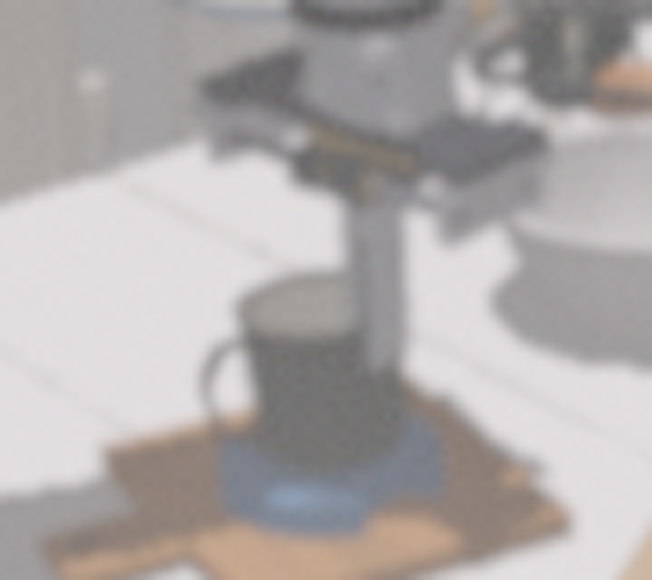

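Request:
carry_out(
  deltas=[
    [[0,0,-1,0],[0,0,-2,0],[0,0,-3,0],[0,0,-4,0],[0,0,-5,0],[0,0,-5,0]],
  ],
)

```text
t: 31.6
tcp_pos: [0.5194, -0.0146, 0.0882]
eef_rot: [[0.002, -0.133, 0.991], [-0.001, 0.991, 0.133], [-1.0, -0.001, 0.002]]
wrist_force: [-0.7, -7.8, 11.3]
finger_gap: 0.0035
```

Request:
carry_out(
  deltas=[
    [[0,0,1,0],[0,0,2,0],[0,0,2,0]],
  ],
)

```text
t: 31.98
tcp_pos: [0.5187, -0.0135, 0.0896]
eef_rot: [[0.001, -0.134, 0.991], [-0.0, 0.991, 0.134], [-1.0, -0.0, 0.001]]
wrist_force: [0.7, -2.7, 5.2]
finger_gap: 0.0032
```

Request:
carry_out(
  deltas=[
    [[0,0,0,0],[0,0,0,0],[0,0,0,0]],
  ],
  claw=228,
)

```text
t: 32.35
tcp_pos: [0.5183, -0.0132, 0.0893]
eef_rot: [[-0.0, -0.134, 0.991], [-0.0, 0.991, 0.134], [-1.0, -0.0, -0.0]]
wrist_force: [-0.0, -1.3, -1.4]
finger_gap: 0.01
```

Request:
carry_out(
  deltas=[
    [[0,0,0,0],[0,0,0,0],[0,0,0,0],[0,0,0,0]],
  ],
  claw=175,
)

```text
t: 32.85
tcp_pos: [0.5185, -0.0133, 0.0894]
eef_rot: [[0.0, -0.134, 0.991], [-0.0, 0.991, 0.134], [-1.0, -0.0, 0.0]]
wrist_force: [0.5, 0.7, -0.1]
finger_gap: 0.0296
```

Request:
carry_out(
  deltas=[
    [[0,0,2,0],[0,0,8,0],[0,0,18,0],[0,0,35,0],[0,0,60,0],[0,0,90,0],[0,-10,120,0],[0,-50,130,0]],
  ],
)

```text
t: 33.85
tcp_pos: [0.5194, -0.0623, 0.2223]
eef_rot: [[0.003, -0.137, 0.991], [0.001, 0.991, 0.137], [-1.0, 0.0, 0.003]]
wrist_force: [0.4, -1.7, -0.1]
finger_gap: 0.0296
```

Request:
carry_out(
  deltas=[
    [[0,-40,0,0],[0,-90,0,0],[0,-140,0,0],[0,-190,0,0],[0,-230,0,0],[0,-240,0,0],[0,-240,0,0]],
  ],
)

```text
t: 34.72
tcp_pos: [0.5184, -0.3033, 0.22]
eef_rot: [[0.0, -0.133, 0.991], [-0.0, 0.991, 0.133], [-1.0, -0.0, 0.0]]
wrist_force: [-0.5, 0.5, 0.0]
finger_gap: 0.0295
```

```bash
python3 look.py 18 scene 185 155 275 235;python3 look.py 18 top 160 170 300 275
```

```text
34.725 0.029470376147471503 [-0.49648127  0.51262876  0.00968517] [ 0.51843473 -0.30334573  0.21997693]
34.775 0.02959201920635631 [-0.14754176 -0.37304819 -0.56810602] [ 0.51871495 -0.30241733  0.21985423]
```

View pics/scene18.png

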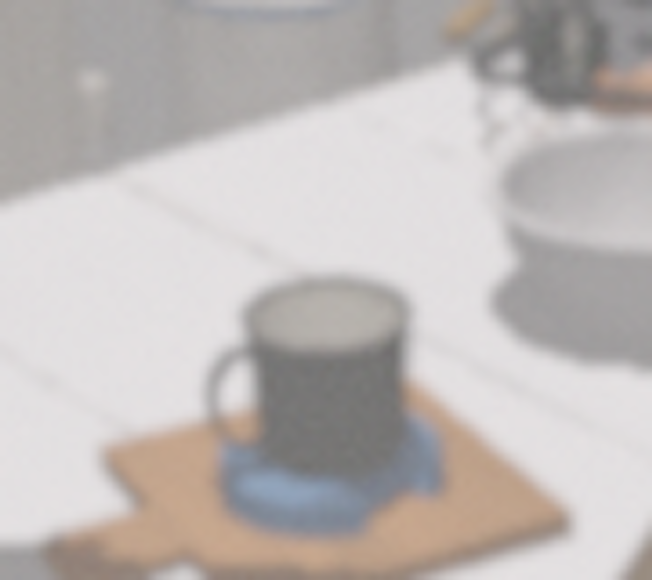

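View pics/top18.png

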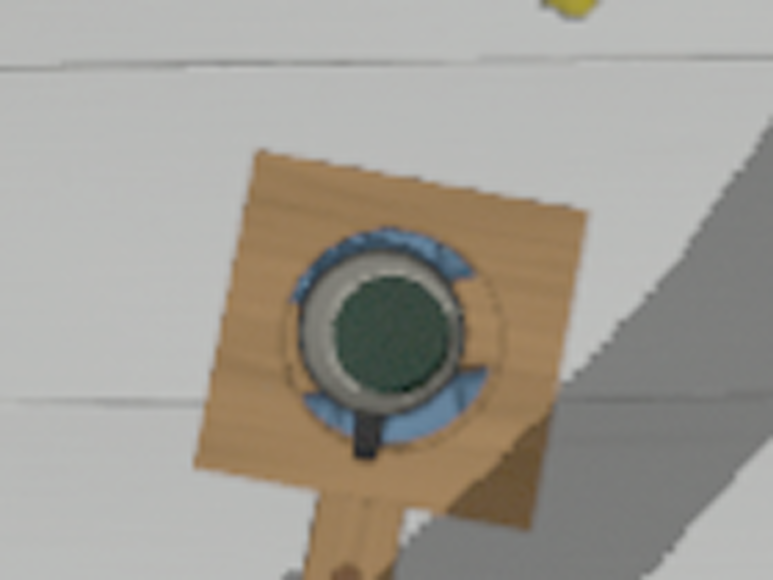

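```bash
python3 -c "
from cell import *
print(job_done())"
```

```text
the job is handed in; nothing more can be done
None
```

The blue trivet is in the board's well and the mug stands upright on it. I handed the job in at about 35 s, with the gripper clear of everything.

- **Trivet:** I gripped it across the notches on the rack, lowered its low edge into the well and let it pivot flat in the grip. It first came to rest about 4–5 mm off centre, against the rim, so I regripped it and slid it about 3.5 mm. After that the top view showed it inside the well ring, about 2 mm off centre.
- **Mug:** I took the one farthest to the right by its wall and set it down. It stood about 5 mm off centre, so I lifted it a few millimetres and set it down again. My last pictures show it upright, about 2–3 mm from the trivet's centre.
- **Forces:** The wrist force peaked at about 39 N in the readings at the end of each move, while I was pressing the trivet flat.
- **Left alone:** The overview taken just before the mug's final shift showed the bowl, timer, lemon and second mug where they started. I didn't check them again after the shift, which stayed at the board and the space above the rack.
- **Not confirmed:** I judged the trivet's flatness after the slide by eye only. The one height measurement, from before the slide, read 2 mm too high (33 mm against 31 mm). Also, the fingers read about 3 mm apart on the mug's wall instead of the stated 8 mm. The wall grip leaned the mug by an estimated 4° until I released it.

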